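Put the funnel away and roll the tambour shut

ROBOT

A 6-joint arm with a two-finger parallel gripper is mounted at the origin on the work surface. World frame = base frame: x ahead of the robot, y to its left, z up, the work surface at z = 0. Lengths are in m, angles in rad, forces in N, time in s.
With the tool pointing down it reaches from about 0.3 to 1 m from the base axis. Payload 5.1 kg.
Tool frame: the origin (TCP) lies on the centre line of the jaws, within the pads' length; the fingertips stand 8 mm ahead of it and the grasp point (between the pads) lies 11 mm behind it; z points along the fingers, y is the line along which they close (so a half turn about z gives the same grasp; the last joint's range is limited). The gripper opens to 95 mm and grips with 3 to 60 N. Pads are 20 mm wide; open, the fingers measure 119 mm over their backs; the gripper's body (75 mm by 180 mm) begins 59 mm behind the grasp point.
Start: joints at [-1.28, 0.124, 1.65, -0, 1.367, -0.083], TCP at [0.237, -0.605, 0.223] pointing down, gripper open.
Joint ranges: [-2.61, 2.61], [-1.02, 2.33], [0.03, 2.71], [-1.35, 4.49], [0.32, 2.68], [-2.91, 2.91]. Speed limits (rad/s): [2.57, 2.57, 3.14, 3.14, 3.14, 3.14].

INTERFACE

Orientations are given as a rotation vector (axis times angle).
In Python, from plant import monitor, optics, job gives the robot as it stands.
- The arm moves only by the tool step_arm, never from a script. Its argument "targets" is text: rows parted by semicolons, each of 5 numbers parted by spaces: the shift along the tool's x, y, z each as a share of 0.15 m, from -1 to 1, then the turn about the tool's z as a share of 180 degrees, from -1 to 1, then the opening, from 0 (shut) to 1 (fully open). In form: dx dy dz spin grip; .... A call has 1 to 20 rows; each row is the pose to reach, as a shift and turn from the pose commanded when the call began, along the tool's axes at that moment, turning the shorter way round; what a row does not reach only later rows make up. A row lasts 1/12 s, in which the tool goes at most 41.7 mm and 7.16 degrees, less where a joint would pass 70% of its speed; a pose out of reach is approached as far as the arm can. A call with a number of a shift or a turn outside -1 to 1 is refused whole. A call with a gripper value outside its range is refused whole. The fingers move at their own pace and stop on an object; "force" is the grip in N (left out, the last holds). Time passes only in rows, so rows that repeat a pose let the fingers close. It gives the time, the measured TCP pose, the force, the opening and the grip force at its end, in the units of the state.
- monitor.get_obs(): the state, without advancing time (a new reading comes with each control period).
- optics.camera(name): name is "scene" or "top" or "wrist"; returns a dict with "frame" (384x512x3 uint8, blue, green, red), "vertical_fov" (degrees; the focal length in pixels is half the picture's height over the tangent of half this angle, whatever the lens; pixels are square), "cx", "cy" (the principal point, pixels), "D" ([k1, k2, p1, p2, k3] as OpenCV has them; the pictures are not rectified), "R" (3x3) and "t" (3): a world point X has camera coordinates R X + t; the wrist camera has in their place "T_tool_cam" (4x4, takes a point from camera to tool coordinates, whose origin is the TCP and whose axes are the flange's). Camera axes: x right, y down, z forward; pixel columns grow to the right and rows downward; lengths in m; the calibration is good to about 2 mm. A picture is of the moment at which its call begins: read the wrist's pose just before it. There is no depth.
- job.job_done(): hands the job in; it is judged then, once.
The state is a dict: "time_s": time; "q": joint angles; "dq": joint speeds; "effort": joint torques, N m; "position": TCP position; "orientation": TCP orientation; "contact_force": force on the tool from outside, world axes, zero at the start; "torque": the same for the moment, N m; "width": opening from 0.0 (shut) to 1.0 (fully open); "finger_force": force on a finger pad.
Only numpy, scipy, OpenCV 4.12 (cv2) and the standard library are available. Lean on these libraries where they do the work, as an engineer would, in place of code of your own. Each camera call takes 0.05 s, during which the arm holds its last target. There are 200 camera calls.

TASK

Stand the tin funnel, mouth down, on the floor of the roll-top bench store (set it down, do not drop it in), let go of it, and then roll the tambour door all the way shut over it. Leave the canister and the mug standing where they are.

Things in the scene. Friction and masses are not known exactly. Their poses are not given: they have to be found in the camera images.
- store: Fixed wooden roll-top store, 288 mm deep (x), 246 wide (y), 206 high. Origin: centre of its underside, on the bench; x points from front to back (at yaw 0 away from the robot), z up. Front board: outer face x = -132 mm, inner -120, top at z = 109. Inner floor z = 12 mm, inner width 222. Floor free from x = -120 to 58 mm; behind it a punch rack, 77 mm high, and above x = 70 a fixed round hood.
- store_door (a joint): The tambour door: light wooden slats on a round track, outer radius 130 mm, axis along the store's y through x = 0, z = 62 mm. Travel in rad: 0 = fully shut on the front board (end stop), 1.48 = fully open, rolled up and back (end stop). Starts at 1.2 to 1.46; stays where it is left; takes 3 to 8 N at the bar to move.
- door_bar (a point): Centre of the door's steel pull bar: round, 12 mm thick, 160 mm long, along the store's y, on two end posts, 24 mm clear of the slats. In the store's frame x = -0.160 cos(a), z = 0.062 + 0.160 sin(a), a = 0.454 rad + store_door. With the door open it stands on top; pushing it forward (store -x), then down, shuts the door.
- funnel_spout (a point): Middle of the spout of the tin funnel, standing mouth down: rim below 68 mm across, cone up to 40 mm, above it the straight round spout, 20 mm thick, from 40 to 88 mm above the underside. The point is on the axis, 64 mm above the underside: the place to grasp. z points up. 0.1 to 0.2 kg. It fits under the shut door wherever it stands on the free floor.
- canister_mid (a point): Bystander: closed tin canister, 64 mm across, 96 mm high with the small knob on its lid. Point on its axis 41 mm above its underside.
- mug_mid (a point): Bystander: open tin mug with a side handle, 68 mm across, 75 mm high. Point on its axis 37.5 mm above its underside.
There are look-alikes about, which are no part of the job. Leave any turquoise or yellow look-alike of the part that bears funnel_spout alone.

How it is judged:
By the outcome, as a careful person would: the job done as asked, in the order asked, and still so for the second after the job is handed in, with the robot touching nothing.
It also fails if it takes over 59 s, if anything falls off the work surface, if the arm or the gripper's body presses on something with over 40 N, if the wrist force passes 120 N, or if a joint passes its speed limit or range.

## Working session

There is one attempt and no reset: what is moved stays moved. The work goes in short steps, Python scripts to look and compute and a tool call to move; the robot and the scene stay as the last step left them, time stands still between calls to the robot, and variables do not carry over. Pictures are saved under pics/ and viewed, at most 10 in all, crops included, and the job is handed in when it is done.

Besides the shell and the picture viewer there is one more tool, called as name(argument=value, ...) on one line, values as JSON. step_arm: Moves the arm, as the interface text tells. Shift numbers are shares of 0.15 m and turn numbers shares of 180 degrees, none past 1 either way. Its arguments: {"type":"object","properties":{"targets":{"type":"string"},"force":{"type":"number"}},"required":["targets"]}

```bash
mkdir -p pics; ls; cat > h.py <<'E'
import numpy as np, cv2
from plant import monitor, optics, job
def snap(name):
    o=monitor.get_obs(); c=optics.camera(name)
    f=192/np.tan(np.radians(c["vertical_fov"])/2)
    K=np.array([[f,0,c["cx"]],[0,f,c["cy"]],[0,0,1]])
    if name=="wrist":
        Rt=cv2.Rodrigues(np.array(o["orientation"],float))[0]; T=np.array(c["T_tool_cam"])
        Rw=Rt@T[:3,:3]; C=Rt@T[:3,3]+np.array(o["position"])
    else:
        R=np.array(c["R"]); Rw=R.T; C=-R.T@np.array(c["t"])
    return dict(im=np.array(c["frame"]),K=K,D=np.array(c["D"],float),Rw=Rw,C=C)
def ray(s,uv):
    p=cv2.undistortPoints(np.array([[uv]],float),s["K"],s["D"])[0,0]
    d=s["Rw"]@np.array([p[0],p[1],1]); return s["C"],d/np.linalg.norm(d)
def onz(s,uv,z):
    C,d=ray(s,uv); return C+d*(z-C[2])/d[2]
def tri(*su):
    A=np.zeros((3,3));b=np.zeros(3);L=[]
    for s,uv in su:
        C,d=ray(s,uv);P=np.eye(3)-np.outer(d,d);A+=P;b+=P@C;L.append((P,C))
    X=np.linalg.solve(A,b); return X,[float(np.linalg.norm(P@(X-C))) for P,C in L]
def proj(s,X):
    r=cv2.Rodrigues(s["Rw"].T)[0]; t=-s["Rw"].T@s["C"]
    return cv2.projectPoints(np.array(X,float).reshape(-1,1,3),r,t,s["K"],s["D"])[0][:,0]
E
python3 - <<'E'
from h import *
for n in("scene","top"):
    s=snap(n); cv2.imwrite(f"pics/{n}1.png",s["im"]); print(n,s["C"].round(3),s["Rw"][:,2].round(2))
print(monitor.get_obs())
E
```

```text
pics
scene [0.987 0.044 0.815] [-0.49 -0.22 -0.84]
top [ 0.409 -0.138  1.04 ] [ 0.18 -0.01 -0.98]
{'time_s': 0.1, 'q': array([-1.27959091e+00,  1.24429416e-01,  1.65148304e+00, -2.44183787e-05,
        1.36747900e+00, -8.26024253e-02]), 'dq': array([ 0.00076187, -0.00202671, -0.00346533, -0.00121368,  0.00045478,
        0.00031938]), 'effort': array([ 4.68217368e-04, -4.18881369e+01, -3.61095822e+01,  7.76602468e-02,
        4.61628847e-02, -6.42529494e-05]), 'position': array([ 0.23716614, -0.60461021,  0.22154888]), 'orientation': array([-3.08512258e+00, -5.83438968e-01,  3.31341621e-04]), 'contact_force': array([-0.05966216, -0.05525525, -0.24592149]), 'torque': array([ 0.01281649, -0.00471728, -0.04833786]), 'finger_force': 0.0, 'width': 0.9949506746492148}
```

View pics/scene1.png

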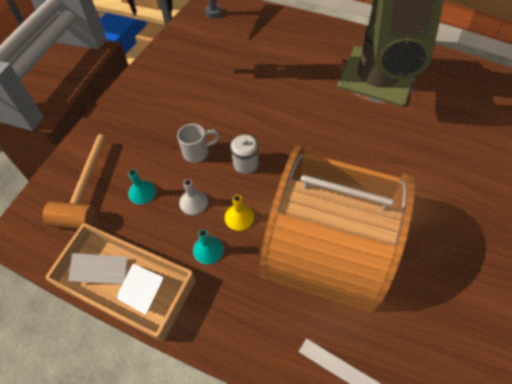

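View pics/top1.png

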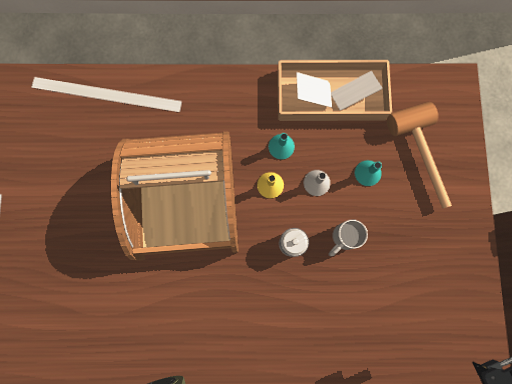

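The scene view shows the open store at (340,230) with its door bar at (345,190), and the top view shows it at (178,190) with the bar at (168,176).
Possible funnels in the top view are turquoise (281,146), turquoise (369,173), yellow (270,185) and plain tin (317,182), which is at (193,198) in the scene view. The tin one fits the description. The canister is at (293,242) and the mug at (350,236).

```bash
python3 - <<'E'
from h import *
a=snap("top");b=snap("scene")
X,e=tri((a,(322,176)),(b,(188,184)));print("spout top",X.round(3),e)
print("rim centre by top at z0",onz(a,(316,184),.01).round(3), onz(b,(193,203),.01).round(3))
for n,u,v in(("barL",(131,178),(391,203)),("barR",(208,174),(305,182))):
    X,e=tri((a,u),(b,v));print(n,X.round(3),e)
c1=cv2.resize(a["im"][120:270,100:400],None,fx=2.6,fy=2.6,interpolation=3)
cv2.imwrite("pics/c1.png",c1)
E
```

```text
spout top [ 0.618 -0.306  0.079] [0.000533663062982864, 0.0005336630629829472]
rim centre by top at z0 [ 0.612 -0.302  0.01 ] [ 0.626 -0.3    0.01 ]
barL [0.584 0.111 0.218] [0.002196307313801906, 0.0021963073138019395]
barR [ 0.594 -0.046  0.207] [0.0008841060093402914, 0.0008841060093402615]
```

View pics/c1.png

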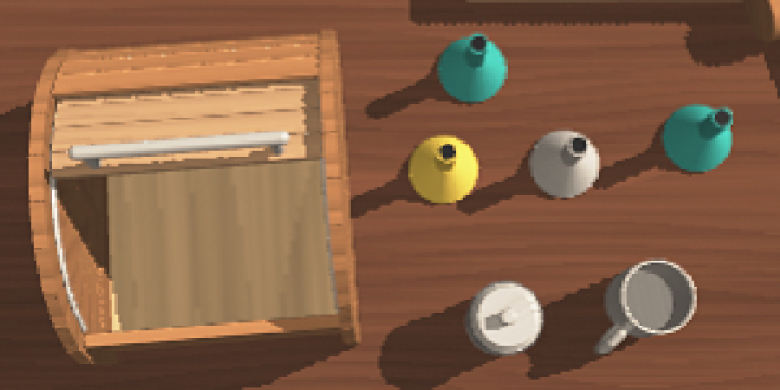

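The crop confirms the plain tin funnel at top-view (317,182), with the yellow one to its left and turquoise ones above and to its right. The spout-top height comes out at about 0.08 m, close to the expected 0.088.

```bash
cat >> h.py <<'E'
def plan(p,yaw=None):
    """print move units to world point p; yaw = world heading wanted for tool y line"""
    o=monitor.get_obs();R=cv2.Rodrigues(np.array(o["orientation"],float))[0]
    d=R.T@(np.array(p)-o["position"])/.15; s=0
    if yaw is not None:
        y0=np.arctan2(R[1,1],R[0,1]); s=-((yaw-y0+np.pi/2)%np.pi-np.pi/2)/np.pi
    print("pos",np.round(o["position"],4),"units",d.round(3),"spin",round(s,4),"Rx",R[:,0].round(3),"Ry",R[:,1].round(3),"q6",round(o["q"][5],2),"w",round(o["width"],3),"t",o["time_s"])
E
python3 - <<'E'
from h import *
plan([.60,-.30,.25],np.radians(93.6))
a=snap("top")
for n,u in(("front inner L",(120,330)),("front inner R",(338,316)),("outer L",(88,347)),("outer R",(340,342))):
    print(n,onz(a,(100+u[0]/2.6,120+u[1]/2.6),.109).round(3))
E
```

```text
pos [ 0.2372 -0.6048  0.2218] units [ 2.994 -1.009 -0.186] spin 0.099 Rx [0.931 0.365 0.   ] Ry [ 0.365 -0.931 -0.001] q6 -0.08 w 1.001 t 0.2
front inner L [0.449 0.099 0.109]
front inner R [ 0.461 -0.089  0.109]
outer L [0.435 0.126 0.109]
outer R [ 0.438 -0.09   0.109]
```

step_arm(targets="1 -0.35 -0.2 0.1 0.8;1 -0.35 -0.2 0.1 0.8;1 -0.35 -0.2 0.1 0.8;1 -0.35 -0.2 0.1 0.8;1 -0.35 -0.2 0.1 0.8;1 -0.35 -0.2 0.1 0.8")

```text
time_s: 0.75
position: [0.3592, -0.5006, 0.2534]
orientation: [3.139, 0.099, 0.0]
contact_force: [-1.0, -0.1, 0.4]
width: 0.8
finger_force: 0.0
```

```bash
python3 -c "
from h import *
plan([.60,-.30,.25],np.radians(93.6))"
```

```text
pos [ 0.3592 -0.5006  0.2534] units [ 1.687 -1.233  0.021] spin 0.0001 Rx [0.998 0.063 0.   ] Ry [ 0.063 -0.998  0.001] q6 0.47 w 0.8 t 0.75
```

step_arm(targets="0.85 -0.62 0 0 0.8;0.85 -0.62 0 0 0.8;0.85 -0.62 0 0 0.8;0.85 -0.62 0 0 0.8;0.85 -0.62 0 0 0.8")

```text
time_s: 1.17
position: [0.4821, -0.3985, 0.2518]
orientation: [-3.138, -0.1, -0.001]
contact_force: [-0.3, 0.7, -0.3]
width: 0.8
finger_force: 0.0
```

step_arm(targets="0.84 -0.61 0 0 0.8;0.84 -0.61 0 0 0.8;0.84 -0.61 0 0 0.8;0.84 -0.61 0 0 0.8;0.84 -0.61 0 0 0.8;0.84 -0.61 0 0 0.8")

```text
time_s: 1.67
position: [0.5997, -0.3027, 0.2516]
orientation: [-3.14, -0.095, 0.003]
contact_force: [-0.3, -0.5, -0.6]
width: 0.803
finger_force: 0.0
```

```bash
python3 - <<'E'
from h import *
s=snap("wrist");cv2.imwrite("pics/w1.png",s["im"]);print(s["C"],s["Rw"][:,2]);plan([.618,-.304,.053])
print(proj(s,[[.618,-.304,.088],[.615,-.304,0]]))
E
```

```text
[ 0.67518175 -0.2973095   0.41410494] [-0.26575822 -0.01680408 -0.96389325]
pos [ 0.599  -0.3034  0.2518] units [0.128 0.011 1.325] spin 0 Rx [ 0.998  0.059 -0.002] Ry [ 0.059 -0.998  0.   ] q6 0.96 w 0.799 t 1.7167
[[261.2903634  163.68831006]
 [260.50895992 154.1473213 ]]
```

View pics/w1.png

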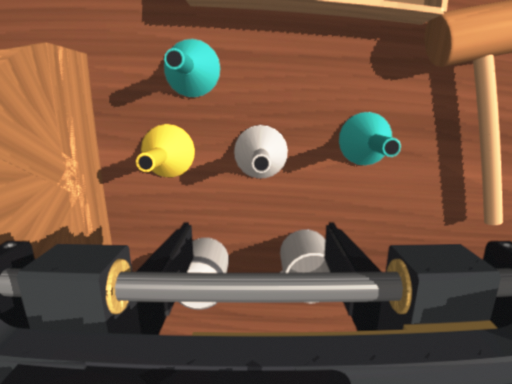

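The wrist view shows the tin funnel's spout opening at (261,162) and its rim centred near (261,152), within 3 px of prediction. The neighbouring funnels are clear of the jaws.

```bash
python3 - <<'E'
from h import *
s=snap("wrist");a=snap("top")
X,e=tri((s,(260.5,162)),(a,(322.7,176.2)));print(X.round(4),np.round(e,4),onz(s,(260.5,162),.088).round(4),onz(s,(261,152),.005).round(4))
plan([X[0],X[1],.053])
E
```

```text
[ 0.6174 -0.3056  0.0825] [0.0018 0.0018] [ 0.619  -0.3039  0.088 ] [ 0.6179 -0.3052  0.005 ]
pos [ 0.5986 -0.3039  0.2522] units [0.126 0.018 1.328] spin 0 Rx [ 0.998  0.057 -0.001] Ry [ 0.057 -0.998  0.   ] q6 0.96 w 0.802 t 1.8167
```

step_arm(targets="0.125 0.01 0 0 0.8;0.125 0.01 0.5 0 0.8;0.125 0.01 1 0 0.8;0.125 0.01 1 0 0.8;0.125 0.01 1 0 0.8;0.125 0.01 1 0 0.8;0.125 0.01 1 0 0.8")

```text
time_s: 2.4
position: [0.6167, -0.3034, 0.1011]
orientation: [-3.138, -0.09, 0.005]
contact_force: [0.8, -0.8, 1.0]
width: 0.799
finger_force: 0.0
```

```bash
python3 -c "
from h import *
plan([.618,-.305,.053])"
```

```text
pos [ 0.6167 -0.3034  0.1011] units [0.009 0.012 0.32 ] spin 0 Rx [ 0.998  0.058 -0.003] Ry [ 0.058 -0.998 -0.002] q6 0.98 w 0.799 t 2.4
```

Descend to the grasp height, close and lift a little.

step_arm(targets="0.01 0.01 0.15 0 0.8;0.01 0.01 0.32 0 0.8;0.01 0.01 0.32 0 0.8;0.01 0.01 0.32 0 0.5;0.01 0.01 0.32 0 0;0.01 0.01 0.32 0 0;0.01 0.01 0.32 0 0;0.01 0.01 0.32 0 0;0.01 0.01 0.32 0 0;0.01 0.01 0.32 0 0;0.01 0.01 0.32 0 0;0.01 0.01 0.32 0 0", force=20)

```text
time_s: 3.4
position: [0.6202, -0.3039, 0.0546]
orientation: [-3.14, -0.094, 0.0]
contact_force: [-0.7, -0.3, 0.1]
width: 0.229
finger_force: 0.0
```

step_arm(targets="0 0 -0.3 0 0;0 0 -0.6 0 0;0 0 -1 0 0;0 0 -1 0 0;0 0 -1 0 0;0 0 -1 0 0")

```text
time_s: 3.9
position: [0.6211, -0.3045, 0.2071]
orientation: [3.138, 0.094, 0.006]
contact_force: [-0.7, 0.1, -1.4]
width: 0.205
finger_force: 20.0
```

```bash
python3 - <<'E'
from h import *
plan([.42,-.15,.28],np.radians(93.6))
s=snap("wrist");cv2.imwrite("pics/w2.png",s["im"])
E
```

```text
pos [ 0.6211 -0.3045  0.2071] units [-1.275 -1.107 -0.493] spin -0.001 Rx [0.998 0.06  0.003] Ry [ 0.06  -0.998  0.002] q6 0.98 w 0.205 t 3.9
```

View pics/w2.png

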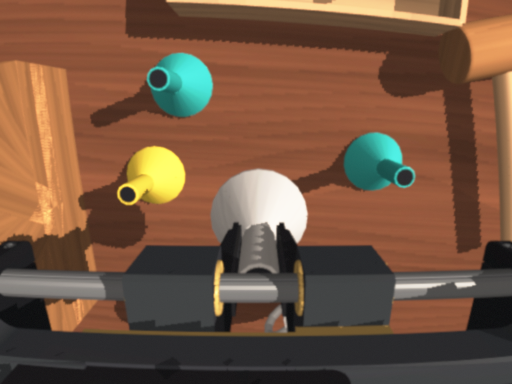

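The funnel is held upright, with its rim spanning (212–307, 212) and its far edge at v≈170. I'll work out how far the underside sits below the TCP.

```bash
python3 - <<'E'
from h import *
s=snap("wrist");im=s["im"].astype(int)
m=((im.max(2)-im.min(2)<30)&(im.min(2)>110)).astype(np.uint8); m[232:]=0
n,l,st,_=cv2.connectedComponentsWithStats(m);k=1+st[1:,4].argmax();print("bbox",st[k])
p=np.array(monitor.get_obs()["position"])
th=np.linspace(0,2*np.pi,120)
for off in(.043,.053,.063,.075):
    q=proj(s,[[p[0]+.034*np.cos(t),p[1]+.034*np.sin(t),p[2]-off] for t in th]);print(off,q.min(0).round(1),q.max(0).round(1))
E
```

```text
bbox [ 213  169   94   63 4490]
0.043 [209.3 172.5] [308.2 265.6]
0.053 [211.3 169.6] [306.1 259.3]
0.063 [213.2 166.9] [304.2 253.4]
0.075 [215.3 164. ] [302.1 246.9]
```

step_arm(targets="0 0 -0.4 0 0;0 0 -0.8 0 0;-0.3 -0.4 -0.85 0 0;-0.4 -0.8 -0.85 0 0;-0.4 -0.8 -0.85 0 0;-0.4 -0.8 -0.85 0 0;-0.4 -0.8 -0.85 0 0")

```text
time_s: 4.58
position: [0.5518, -0.1846, 0.3313]
orientation: [-3.138, -0.098, 0.002]
contact_force: [0.9, -0.7, -0.9]
width: 0.208
finger_force: 20.0
```

step_arm(targets="-0.25 -0.25 0 0 0;-0.5 -0.5 0 0 0;-0.5 -0.7 0 0 0;-0.5 -0.7 0 0 0;-0.5 -0.7 0 0 0;-0.5 -0.7 0 0 0")

```text
time_s: 5.08
position: [0.472, -0.0877, 0.3304]
orientation: [-3.14, -0.094, 0.004]
contact_force: [0.3, -0.2, -1.1]
width: 0.207
finger_force: 20.0
```

```bash
python3 -c "
from h import *
plan([.51,.026,.33],np.radians(93.6))"
```

```text
pos [ 0.472  -0.0877  0.3304] units [ 0.298 -0.742  0.002] spin -0.0009 Rx [ 0.998  0.06  -0.002] Ry [ 0.06  -0.998 -0.   ] q6 1.22 w 0.207 t 5.0833
```

step_arm(targets="0.15 -0.25 -0.1 0 0;0.3 -0.5 -0.1 0 0;0.3 -0.74 -0.1 0 0;0.3 -0.74 -0.1 0 0;0.3 -0.74 -0.1 0 0;0.3 -0.74 -0.1 0 0")

```text
time_s: 5.58
position: [0.5109, 0.025, 0.3459]
orientation: [3.14, 0.093, -0.003]
contact_force: [-0.1, 0.1, -1.2]
width: 0.21
finger_force: 20.0
```

```bash
python3 - <<'E'
from h import *
plan([.51,.026,.33],np.radians(93.6))
s=snap("wrist");cv2.imwrite("pics/w3.png",s["im"])
E
```

```text
pos [0.5109 0.025  0.3459] units [-0.006 -0.007  0.106] spin -0.0012 Rx [ 0.998  0.059 -0.002] Ry [ 0.059 -0.998  0.001] q6 1.46 w 0.21 t 5.5833
```

View pics/w3.png

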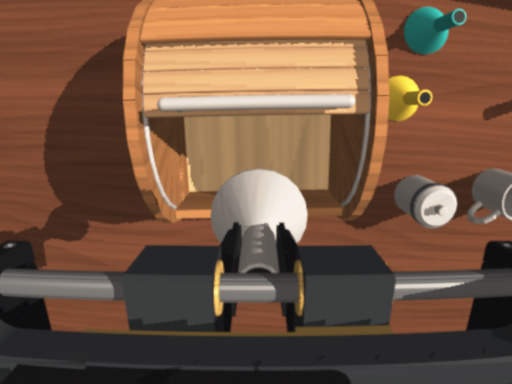

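The wrist view shows the store square to the jaws. The bar runs (160,104)–(354,102), the front board's inner edge is at v≈192 and its outer edge at v≈217, and the floor is clear.

```bash
python3 - <<'E'
from h import *
s=snap("wrist");t=snap("top");b=snap("scene")
for n,u,v,w in(("L",(162,104),(131,178),(391,203)),("R",(353,102),(208,174),(305,182))):
    X,e=tri((s,u),(t,v));print(n,X.round(4),np.round(e,4)); X,e=tri((s,u),(b,w));print(n,"scene",X.round(4),np.round(e,4),"z.22",onz(s,u,.2214).round(4))
for u in((190,193),(330,193),(175,217),(345,217)):print(u,onz(s,u,.109).round(4))
c,sn=np.cos(np.radians(3.6)),np.sin(np.radians(3.6))
loc=lambda x,y,z:[.575+c*x-sn*y,.03+sn*x+c*y,z]
print(proj(s,[loc(-.12,.08,.109),loc(-.12,-.08,.109),loc(-.132,.1,.109),loc(-.132,-.1,.109),loc(0.013,.08,.221),loc(.013,-.08,.221)]).round(1))
E
```

```text
L [0.5839 0.1114 0.2188] [0.0029 0.0029]
L scene [0.584  0.1136 0.2194] [0.0007 0.0007] z.22 [0.5838 0.1137 0.2214]
R [ 0.5928 -0.0501  0.2261] [0.0026 0.0026]
R scene [ 0.5964 -0.0494  0.2141] [0.0052 0.0052] z.22 [ 0.5952 -0.0527  0.2214]
(190, 193) [0.4726 0.1115 0.109 ]
(330, 193) [ 0.4832 -0.0697  0.109 ]
(175, 217) [0.4384 0.1315 0.109 ]
(345, 217) [ 0.4515 -0.0937  0.109 ]
[[196.9 209.8]
 [318.7 209.3]
 [182.4 218.5]
 [333.3 217.8]
 [165.6 105.2]
 [348.5 104.3]]
```

step_arm(targets="0 0 0.25 0 0;0 0 0.5 0 0;0 0 0.7 0 0;0 0 0.85 0 0;0 0 1 0 0;0 0 1 0 0;0 0 1 0 0")

```text
time_s: 6.37
position: [0.5095, 0.0253, 0.1961]
orientation: [-3.14, -0.091, 0.004]
contact_force: [-1.0, 1.1, -1.0]
width: 0.208
finger_force: 20.0
```

step_arm(targets="0 0 0.2 0 0;0 0 0.4 0 0;0 0 0.6 0 0;0 0 0.7 0 0;0 0 0.76 0 0;0 0 0.8 0 0;0 0 0.82 0 0;0 0 0.83 0 0;0 0 0.83 0 0")

```text
time_s: 7.12
position: [0.5115, 0.0259, 0.0741]
orientation: [3.14, 0.094, 0.004]
contact_force: [0.4, 0.1, -1.2]
width: 0.21
finger_force: 20.0
```

step_arm(targets="0 0 0.02 0 0;0 0 0.03 0 0;0 0 0.04 0 0;0 0 0.05 0 0;0 0 0.05 0 0")

```text
time_s: 7.53
position: [0.5119, 0.0261, 0.0671]
orientation: [3.14, 0.094, 0.004]
contact_force: [-0.1, 0.3, 5.3]
width: 0.208
finger_force: 20.0
```

The floor contact shows as +5 N, so I'll release and rise straight up.

step_arm(targets="0 0 0 0 0.3;0 0 0 0 0.6;0 0 0 0 0.6;0 0 0 0 0.6;0 0 0 0 0.6;0 0 0 0 0.6;0 0 -0.1 0 0.6;0 0 -0.3 0 0.6;0 0 -0.6 0 0.6;0 0 -1 0 0.6;0 0 -1 0 0.6;0 0 -1 0 0.6;0 0 -1 0 0.6")

```text
time_s: 8.62
position: [0.5113, 0.026, 0.217]
orientation: [3.14, 0.094, 0.006]
contact_force: [-0.1, 0.7, -0.6]
width: 0.599
finger_force: 0.0
```

step_arm(targets="0 0 -0.3 0 0.6;0 0 -0.6 0 0.6;0 0 -0.9 0 0.6;0 0 -0.9 0 0.6;0 0 -0.9 0 0.6;0 0 -0.9 0 0.6")

```text
time_s: 9.12
position: [0.51, 0.0261, 0.3481]
orientation: [-3.14, -0.094, 0.004]
contact_force: [-0.2, 0.0, -0.8]
width: 0.596
finger_force: 0.0
```

```bash
python3 - <<'E'
from h import *
plan([.589,.031,.29],np.radians(3.6))
s=snap("wrist");t=snap("scene")
cv2.imwrite("pics/w4.png",np.hstack([cv2.resize(s["im"],(400,300)),cv2.resize(t["im"][120:320,230:430],(400,400))[:300]]))
E
```

```text
pos [0.51   0.0261 0.3481] units [ 0.529 -0.001  0.386] spin 0.499 Rx [ 0.998  0.06  -0.003] Ry [ 0.06  -0.998 -0.   ] q6 1.46 w 0.596 t 9.1167
```

View pics/w4.png

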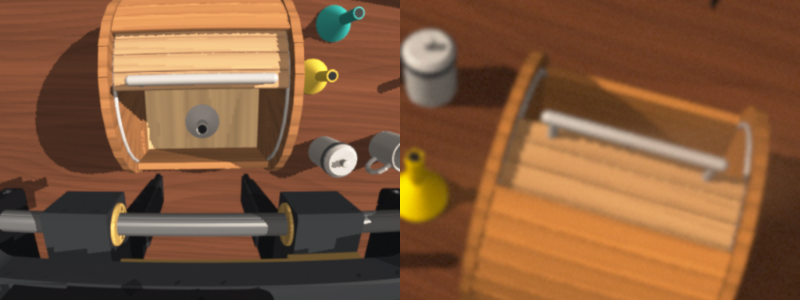

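The funnel stands upright inside at (202,122) in the left half of the picture, and the bar runs (128–278, 79). Next I'll turn the jaws a quarter turn, negative so joint 6 stays in range, and go over the bar.

step_arm(targets="0.25 0 0 -0.5 0.4;0.53 0 0 -0.5 0.4;0.53 0 0 -0.5 0.4;0.53 0 0 -0.5 0.4;0.53 0 0 -0.5 0.4;0.53 0 0 -0.5 0.4;0.53 0 0 -0.5 0.4;0.53 0 0 -0.5 0.4;0.53 0 0 -0.5 0.4;0.53 0 0 -0.5 0.4;0.53 0 0 -0.5 0.4;0.53 0 0 -0.5 0.4;0.53 0 0 -0.5 0.4;0.53 0 0 -0.5 0.4;0.53 0 0 -0.5 0.4")

```text
time_s: 10.47
position: [0.589, 0.0308, 0.3473]
orientation: [-2.154, -2.282, 0.004]
contact_force: [0.4, -0.2, 0.2]
width: 0.396
finger_force: 0.0
```

```bash
python3 - <<'E'
from h import *
plan([.589,.031,.2214],np.radians(3.6))
E
```

```text
pos [0.589  0.0308 0.3473] units [0.001 0.004 0.84 ] spin -0.0017 Rx [-0.058  0.998  0.   ] Ry [ 0.998  0.058 -0.004] q6 -0.1 w 0.396 t 10.4667
```

step_arm(targets="0 0 0.25 0 0.4;0 0 0.5 0 0.4;0 0 0.7 0 0.4;0 0 0.8 0 0.4;0 0 0.84 0 0.4;0 0 0.84 0 0.4;0 0 0.84 0 0.4", force=8)

```text
time_s: 11.05
position: [0.59, 0.0308, 0.2246]
orientation: [2.155, 2.286, 0.0]
contact_force: [0.6, 0.2, 1.5]
width: 0.401
finger_force: 0.0
```

step_arm(targets="0 0 0 0 0;0 0 0 0 0;0 0 0 0 0;0 0 0 0 0;0 0 0 0 0;0 0 0 0 0;0 0 0 0 0;0 0 0 0 0", force=8)

```text
time_s: 11.72
position: [0.5899, 0.0308, 0.225]
orientation: [2.154, 2.286, 0.001]
contact_force: [-0.8, -0.6, 4.4]
width: 0.123
finger_force: 8.0
```

Gripped on the 12 mm bar with no side load. I'll follow the arc, checking force part way.

step_arm(targets="0 -0.05 0 0 0;0 -0.106 0 0 0;0 -0.16 0 0 0;0 -0.213 0.003 0 0;0 -0.265 0.01 0 0;0 -0.318 0.02 0 0;0 -0.37 0.033 0 0;0 -0.421 0.047 0 0;0 -0.471 0.065 0 0;0 -0.521 0.085 0 0;0 -0.521 0.085 0 0", force=25)

```text
time_s: 12.63
position: [0.5128, 0.0254, 0.2134]
orientation: [2.15, 2.283, 0.005]
contact_force: [2.0, -2.1, 6.4]
width: 0.123
finger_force: 25.0
```

```bash
python3 - <<'E'
from h import *
plan([.576-.0639*.998,.031-.0639*.063,.2087])
E
```

```text
pos [0.5128 0.0254 0.2134] units [ 0.01  -0.003  0.031] spin 0 Rx [-0.06   0.998 -0.002] Ry [0.998 0.06  0.006] q6 -0.11 w 0.123 t 12.6333
```

step_arm(targets="0 -0.048 0.022 0 0;0 -0.095 0.047 0 0;0 -0.141 0.075 0 0;0 -0.185 0.104 0 0;0 -0.228 0.136 0 0;0 -0.27 0.169 0 0;0 -0.31 0.206 0 0;0 -0.347 0.243 0 0;0 -0.382 0.283 0 0;0 -0.416 0.324 0 0;0 -0.416 0.324 0 0")

```text
time_s: 13.55
position: [0.4495, 0.0214, 0.1623]
orientation: [2.152, 2.284, -0.0]
contact_force: [3.3, -4.7, 0.5]
width: 0.118
finger_force: 24.9
```

step_arm(targets="0 -0.032 0.043 0 0;0 -0.062 0.087 0 0;0 -0.09 0.136 0 0;0 -0.105 0.165 0 0;0 -0.117 0.186 0 0;0 -0.117 0.186 0 0;0 -0.117 0.186 0 0")

```text
time_s: 14.13
position: [0.4321, 0.0208, 0.1341]
orientation: [2.153, 2.285, 0.0]
contact_force: [3.6, -4.0, -0.9]
width: 0.123
finger_force: 25.0
```

```bash
python3 - <<'E'
from h import *
plan([.576-.1438*.998,.031-.1438*.063,.1322])
s=snap("scene");t=snap("top")
cv2.imwrite("pics/c5.png",np.hstack([cv2.resize(t["im"][100:280,90:270],(400,400)),cv2.resize(s["im"][120:320,230:430],(400,400))]))
E
```

```text
pos [0.4321 0.0208 0.1341] units [0.007 0.003 0.013] spin 0 Rx [-0.06   0.998 -0.002] Ry [0.998 0.06  0.002] q6 -0.13 w 0.123 t 14.1333
```

View pics/c5.png

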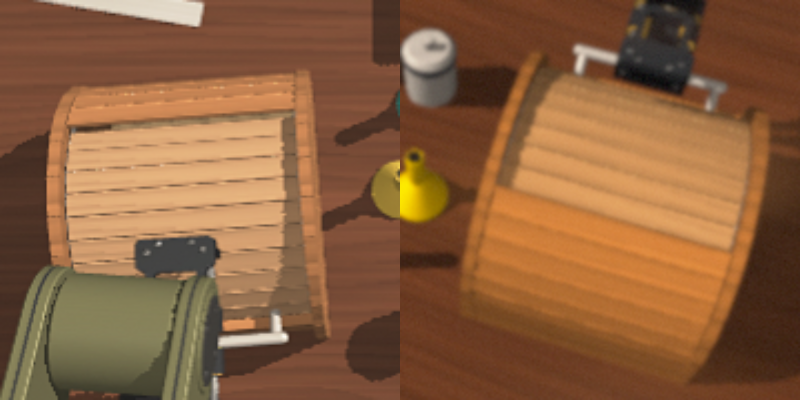

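The door is nearly shut, with the bar just ahead of the front board, but there's no end-stop force yet. I'll press further along the tangent.

step_arm(targets="0 -0.008 0.015 0 0;0 -0.014 0.03 0 0;0 -0.02 0.045 0 0;0 -0.02 0.045 0 0;0 -0.02 0.045 0 0", force=40)

```text
time_s: 14.65
position: [0.432, 0.0208, 0.1336]
orientation: [2.15, 2.282, 0.007]
contact_force: [-3.0, -1.9, 23.7]
width: 0.114
finger_force: 40.0
```

The end stop is felt: +24 N with no further movement. Ease off, open slightly and lift straight up.

step_arm(targets="0 0.02 -0.045 0 0;0 0.02 -0.045 0 0.22;0 0.02 -0.045 0 0.22;0 0.02 -0.045 0 0.22;0 0.02 -0.045 0 0.22;0 0.02 -0.1 0 0.22;0 0.02 -0.3 0 0.22;0 0.02 -0.6 0 0.22;0 0.02 -1 0 0.22;0 0.02 -1 0 0.22;0 0.02 -1 0 0.22;0 0.02 -1 0 0.22", force=10)

```text
time_s: 15.65
position: [0.4325, 0.0214, 0.2802]
orientation: [2.152, 2.285, 0.003]
contact_force: [1.4, -1.3, -0.8]
width: 0.22
finger_force: 0.0
```

step_arm(targets="0.5 0 -0.5 0 0.22;1 -0.2 -0.6 0 0.22;1 -0.3 -0.6 0 0.22;1 -0.3 -0.6 0 0.22;1 -0.3 -0.6 0 0.22;1 -0.3 -0.6 0 0.22")

```text
time_s: 16.15
position: [0.3768, 0.1708, 0.3686]
orientation: [-2.148, -2.292, -0.001]
contact_force: [-0.6, -0.1, -0.5]
width: 0.219
finger_force: 0.0
```

step_arm(targets="0.5 0 0 0 0.22;1 0 0 0 0.22;1 0 0 0 0.22;1 0 0 0 0.22;1 0 0 0 0.22;1 0 0 0 0.22")

```text
time_s: 16.65
position: [0.3688, 0.3179, 0.3651]
orientation: [-2.152, -2.288, 0.009]
contact_force: [-0.8, -0.4, 0.3]
width: 0.222
finger_force: 0.0
```

```bash
python3 - <<'E'
from h import *
s=snap("scene");t=snap("top")
cv2.imwrite("pics/c6.png",np.hstack([cv2.resize(t["im"][100:300,90:390],(480,320)),cv2.resize(s["im"][110:310,210:410],(320,320))]))
c,sn=np.cos(np.radians(3.6)),np.sin(np.radians(3.6))
for d in(0,.05,.1):
    a=.454+d;x=-.16*np.cos(a);z=.062+.16*np.sin(a)
    P=[[.576+c*x-sn*y,.031+sn*x+c*y,z] for y in(.08,-.08)]
    print(d,proj(t,P).round(1).tolist(),proj(s,P).round(1).tolist())
E
```

```text
0 [[141.9, 256.5], [215.3, 251.6]] [[391.6, 163.8], [320.7, 144.4]]
0.05 [[141.0, 254.7], [215.0, 249.8]] [[392.2, 163.1], [320.6, 143.6]]
0.1 [[140.1, 252.7], [214.6, 247.8]] [[392.7, 162.7], [320.5, 143.0]]
```

View pics/c6.png

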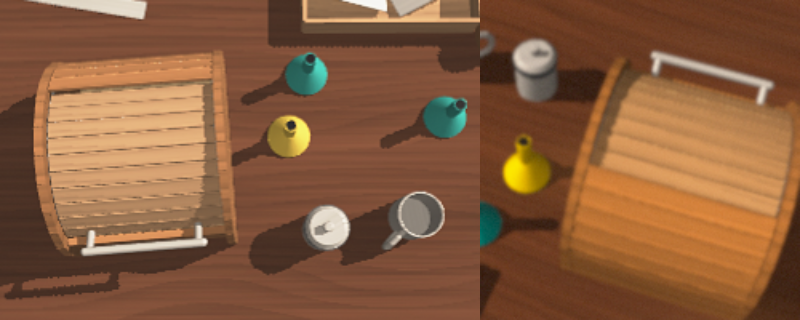

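The top view shows the bar ends at (142,257) and (219,252), matching the fully shut prediction. The canister and mug haven't moved. To be sure the door wasn't dragged back on release, I'll press once more on the bar from above with shut fingers.

step_arm(targets="-0.5 0 0 0 0;-1 0.1 0 0 0;-1 0.2 0 0 0;-1 0.2 0 0 0;-1 0.2 0 0 0;-1 0.2 0 0 0")

```text
time_s: 17.25
position: [0.4083, 0.1677, 0.3679]
orientation: [-2.161, -2.28, 0.0]
contact_force: [0.0, 0.3, -0.5]
width: 0.001
finger_force: 0.0
```

```bash
python3 -c "
from h import *
plan([.432,.021,.156])"
```

```text
pos [0.4083 0.1677 0.3679] units [-0.985  0.105  1.412] spin 0 Rx [-0.054  0.999  0.   ] Ry [ 0.999  0.054 -0.   ] q6 0.21 w 0.001 t 17.25
```

step_arm(targets="-0.5 0.1 0 0 0;-0.98 0.1 0.2 0 0;-0.98 0.1 0.5 0 0;-0.98 0.1 0.8 0 0;-0.98 0.1 1 0 0;-0.98 0.1 1 0 0;-0.98 0.1 1 0 0;-0.98 0.1 1 0 0")

```text
time_s: 17.92
position: [0.4304, 0.0247, 0.2168]
orientation: [-2.152, -2.284, 0.003]
contact_force: [1.0, 0.2, 1.0]
width: 0.005
finger_force: 0.0
```

step_arm(targets="0 0 0.15 0 0;0 0 0.3 0 0;0 0 0.38 0 0;0 0 0.42 0 0;0 0 0.45 0 0;0 0 0.47 0 0;0 0 0.48 0 0;0 0 0.48 0 0")

```text
time_s: 18.58
position: [0.4322, 0.0246, 0.1475]
orientation: [2.154, 2.287, 0.001]
contact_force: [-1.4, 0.3, 2.7]
width: 0.005
finger_force: 1.4
```

step_arm(targets="0 0 0.01 0 0;0 0 0.02 0 0;0 0 0.03 0 0;0 0 0.03 0 0")

```text
time_s: 18.92
position: [0.4321, 0.0245, 0.146]
orientation: [-2.154, -2.286, 0.0]
contact_force: [-12.0, 1.1, 19.7]
width: 0.009
finger_force: 10.3
```

The bar top is at z = 0.138, which is the shut height, and it holds firm at 20 N. Lift clear and hand in.

step_arm(targets="0 0 -0.1 0 0;0 0 -0.4 0 0;0 0 -0.8 0 0;0 0 -1 0 0;0 0 -1 0 0;0 0 -1 0 0;0 0 -1 0 0")

```text
time_s: 19.5
position: [0.432, 0.0243, 0.2918]
orientation: [2.154, 2.286, 0.001]
contact_force: [-0.3, -0.4, -0.1]
width: 0.008
finger_force: 0.0
```

```bash
python3 - <<'E'
from h import *
t=snap("top");o=monitor.get_obs();print(o["position"],o["contact_force"])
print(job.job_done())
E
```

```text
[0.43124846 0.02434335 0.29006129] [-0.17711833  0.49717639 -0.37714792]
the job is handed in; nothing more can be done
None
```

I set the tin funnel down mouth-down on the store floor, released it and rolled the door shut to its end stop; the canister and mug were left untouched, and I handed the job in at about 19.6 s without seeing a verdict.

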